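# Index the dispenser chute to the empty bowl

### The job

Two of the three white bowls under the dispenser already hold their orange sample slug; the next portion must go into the bowl that is still empty. Swing the chute so that its spout is over the empty bowl, and lock it there with the green-topped index pin from its blue holder, standing fully home through the chute's yellow ear and the hole of the index plate below it. Leave the bowls, the slugs and the other things on the bench where they are.

Things in the scene. Friction and masses are not known exactly. Their poses are not given: they have to be found in the camera images.
- dispenser: Dispenser, fixed: black column 68 mm across, grey drum, black funnel (top 210 mm high, reaching 105 mm behind the axis). Origin on the bench on the column's axis, the chute's pivot; its -x axis points to the robot's side. The bowls stand 235 mm from the axis in the chute directions -0.55, 0 and +0.55 rad (within about 8 mm), in any order.
- chute (a joint): Angle of the swivel chute about the pivot, -0.85 to 0.85 rad; 0: along the dispenser's -x axis; grows anticlockwise seen from above. Stiff hinge (0.6 N m friction): stays where left, starts anywhere. White arm plate 15 mm thick, 44 mm wide, top 102 mm above the bench; black trough walls 20 mm either side of its centre line rise to 132 mm.
- plate (a point): On the pivot axis, at the upper face (85 mm above the bench) of the fixed aluminium index plate, 15 mm thick, 2 mm below the arm, under the ear's whole swing. Its three 17 mm through holes meet the ear's bore near chute angles -0.55, 0, +0.55, but it sits askew by up to 0.05 rad either way: find the hole by feel, swinging slowly with the pin in the bore till it drops 21 mm and stops the chute.
- spout (a point): Centre of the lower mouth of the black spout on the chute, 235 mm from the pivot axis, 65 mm above the bench.
- bore (a point): Centre of the vertical 16 mm bore in the chute's yellow ear, at the ear's upper face, 115 mm above the bench. With the chute pointing to -x it lies 130 mm along the chute and 55 mm to the side (+y). The ear is 28 mm thick (underside 87 mm above the bench) and 56 mm long.
- post (a point): Top centre of the red upright post (16 mm across, 55 mm tall, standing on the arm's upper face, top 157 mm above the bench) at the chute's outer end, 290 mm from the pivot axis: to swing the chute by.
- pin: Index pin, about 80 g, 91 mm long, origin at its lower tip, z up its axis. Steel shank 14 mm across, its lowest 7 mm tapered, to z = 51 mm; collar 26 mm across to 55 mm; green grip 18 mm across to 91 mm. Starts upright in its holder, collar on the holder. Tip below the ear's upper face: 51 mm when fully home (collar on the ear), 30 mm when resting on the index plate.
- holder: Blue pin holder, fixed block 55 x 55 x 59 mm with a 17 mm vertical hole, 55 mm deep, in the middle of its top. Origin at the centre of its underside.
- bowl_1: White ceramic bowl, 90 mm across the rim, 42 mm high, wall 4 mm; origin at the centre of its underside. It holds an orange slug or is empty.
- bowl_2: White ceramic bowl, 90 mm across the rim, 42 mm high, wall 4 mm; origin at the centre of its underside. It holds an orange slug or is empty.
- bowl_3: White ceramic bowl, 90 mm across the rim, 42 mm high, wall 4 mm; origin at the centre of its underside. It holds an orange slug or is empty.
- slug_1: Orange sample slug, a cylinder 26 mm across and 22 mm high, standing in one of the bowls; origin at the centre of its underside.
- slug_2: Orange sample slug, a cylinder 26 mm across and 22 mm high, standing in one of the bowls; origin at the centre of its underside.
- screwdriver: Screwdriver lying on the bench to the robot's right; leave it.
- motor: Small black and steel gear motor, 100 mm long, lying on the bench to the robot's left; leave it.
- coupling: Aluminium ring coupling, 44 mm across, 20 mm high, on the bench at the left; leave it.

How it is judged (in metres and radians):
At the end, for the whole second after the job is handed in: The spout is within 30 mm horizontally of the centre of the bowl without a slug; the pin is at rest, upright within 8 degrees, within 6 mm of the bore's axis, its tip 47 to 58 mm below the ear's upper face (home: 51); each bowl is within 25 mm of its start (((horizontal distance between spout and bowl_1 below 0.03 m and horizontal distance between each of slug_1, slug_2 and bowl_1 above 0.05 m) or (horizontal distance between spout and bowl_2 below 0.03 m and horizontal distance between each of slug_1, slug_2 and bowl_2 above 0.05 m) or (horizontal distance between spout and bowl_3 below 0.03 m and horizontal distance between each of slug_1, slug_2 and bowl_3 above 0.05 m)) and z of pin in the frame of bore between -0.058 and -0.047 m and horizontal distance between pin and bore below 0.006 m and angle between pin's own z axis and vertical below 0.14 rad and linear speed of pin below 0.02 m/s and distance of each of bowl_1, bowl_2, bowl_3 from where it was at the start of the episode below 0.025 m); the robot touches nothing.
It fails at once if a bowl was shifted by more than 25 mm or tipped (distance of any of bowl_1, bowl_2, bowl_3 from where it was at the start of the episode above 0.025 m or angle between any of bowl_1, bowl_2, bowl_3's own z axis and vertical above 0.35 rad).
It fails at once if a slug was taken or knocked out of its bowl (distance of any of slug_1, slug_2 from where it was at the start of the episode above 0.05 m).
It fails at once if the screwdriver, motor or coupling was shifted by more than 40 mm (distance of any of screwdriver, motor, coupling from where it was at the start of the episode above 0.04 m).
It also fails if it takes over 67 s, if anything falls off the work surface, if the arm or the gripper's body presses on something with over 40 N, if the wrist force passes 120 N, or if a joint passes its speed limit or range.

### The arm

A 6-joint arm with a two-finger parallel gripper is mounted at the origin on the work surface. World frame = base frame: x ahead of the robot, y to its left, z up, the work surface at z = 0. Lengths are in m, angles in degrees, forces in N, time in s.
With the tool pointing down it reaches from about 0.25 to 0.8 m from the base axis. Payload 8.5 kg.
Tool frame: the origin (TCP) lies on the centre line of the jaws, within the pads' length; the fingertips stand 11 mm ahead of it and the grasp point (between the pads) lies 8 mm behind it; z points along the fingers, x is the direction in which the jaws open and shut, and the axes are right-handed (so a half turn about z gives the same grasp; the last joint's range is limited). The gripper opens to 85 mm and grips with 20 to 120 N. Pads are 22 mm wide; open, the fingers measure 114 mm over their backs; the gripper's body (76 mm by 85 mm) begins 54 mm behind the grasp point. The pads swing forward as they close: fully open they stand 13 mm farther back than shut.
Start: joints at [-69.672, 13.648, -0.773, 75.585, 0, 90], TCP at [0.182, -0.492, 0.242] pointing down, gripper open.
Joint ranges: [-152.45, 152.45], [-59.26, 108.67], [-65.41, 83.53], [-104.44, 129.93], [-82.83, 76.93], [-180, 180]. Speed limits (degrees/s): [127.2, 127.2, 159.86, 180, 180, 180].

### API

Orientations are given as a 3x3 rotation matrix whose columns are the frame's x, y, z axes.
In Python, from plant import robot gives the robot as it stands. The module is installed in compiled form; this text tells all that it offers.
- The arm moves only by the tool servo_tool, never from a script. Its argument "increments" is text: rows parted by semicolons, each of 5 numbers parted by spaces: the shift along the tool's x, y, z each as a share of 6 cm, from -1 to 1, then the turn about the tool's z as a share of 90 degrees, from -1 to 1, then the closure, from -1 (fully open) to 1 (shut). A call has 1 to 5 rows; each row shifts and turns the commanded pose from where the row before left it, along the tool's axes as they then stand; what a row does not reach is not made up. A row lasts 1/8 s, in which the tool goes at most 62.5 mm and 10.7 degrees, less where a joint would pass 70% of its speed; a pose out of reach is approached as far as the arm can. A call with a number of a shift or a turn outside -1 to 1 is refused whole. A call with a gripper value outside its range is refused whole. The fingers move at their own pace and stop on an object; "newtons" is the grip in N (left out, the last holds). Time passes only in rows, so rows that do not move let the fingers close. It gives the time, the measured TCP pose, the force and the opening at its end, in the units of the state.
- robot.get_obs(): the state, without advancing time (a new reading comes with each control period).
- robot.snapshot(name): name is "scene" or "top" or "wrist"; returns the picture (400x640x3 uint8, red, green, blue); there is no depth.
- robot.camera_model(name): a dict with "mtx" (3x3 intrinsics, pixels), "R" (3x3) and "t" (3): a world point X has camera coordinates R X + t; the wrist camera has in their place "hand_eye" (4x4, takes a point from camera to tool coordinates, whose origin is the TCP and whose axes are the tool frame's). Camera axes: x right, y down, z forward; pixel columns grow to the right and rows downward; lengths in m; the calibration is good to about 2 mm. A picture is of the moment at which its call begins: read the wrist's pose just before it. camera_model takes no time and is no camera call.
- robot.close_job(): hands the job in, once; it reports no verdict.
The state is a dict: "clock": time; "qpos": joint angles; "qvel": joint speeds; "joint_efforts": joint torques, N m; "tcp_pos": TCP position; "tool_rot": TCP orientation; "force": force on the tool from outside, world axes, zero at the start; "moment": the same for the moment, N m; "grip_width": finger opening in m.
Only numpy, scipy, OpenCV 4.12 (cv2) and the standard library are available. Lean on these libraries where they do the work, as an engineer would, in place of code of your own. Each camera call takes 0.05 s, during which the arm holds its last target.

## Working session

There is one attempt and no reset: what is moved stays moved. The work goes in short steps, Python scripts to look and compute and a tool call to move; the robot and the scene stay as the last step left them, time stands still between calls to the robot, and variables do not carry over. Pictures are saved under pics/ and viewed, and the job is handed in when it is done.

Besides the shell and the picture viewer there is one more tool, called after "Call:" as a command line: name --argument value ..., lists and objects as JSON in quotes. servo_tool: Moves the arm, as the interface text tells. Shift numbers are shares of 6 cm and turn numbers shares of 90 degrees, none past 1 either way. Its arguments: {"type":"object","properties":{"increments":{"type":"string"},"newtons":{"type":"number"}},"required":["increments"]}

```bash
mkdir -p pics; python3 - <<'E'
from plant import robot
import cv2,numpy as np
np.set_printoptions(precision=4,suppress=True)
for n in ("scene","top"):
    im=robot.snapshot(n); cv2.imwrite(f"pics/{n}0.png",im[:,:,::-1])
    m=robot.camera_model(n); print(n,m)
o=robot.get_obs()
print(o); print(robot.camera_model("wrist"))
E
```

```text
scene {'mtx': array([[389.0746,   0.    , 319.1526],
       [  0.    , 389.0746, 200.6062],
       [  0.    ,   0.    ,   1.    ]]), 'R': array([[-0.2818,  0.9594, -0.0147],
       [ 0.7775,  0.2193, -0.5894],
       [-0.5622, -0.1776, -0.8077]]), 't': array([ 0.1574, -0.3853,  1.4271])}
top {'mtx': array([[365.3859,   0.    , 317.5633],
       [  0.    , 365.3859, 198.2508],
       [  0.    ,   0.    ,   1.    ]]), 'R': array([[ 0.024 , -0.9995,  0.0207],
       [-0.9979, -0.0252, -0.0601],
       [ 0.0606, -0.0192, -0.998 ]]), 't': array([-0.0225,  0.5954,  1.2009])}
{'clock': 0.1, 'qpos': array([-69.6714,  13.6782,  -0.8115,  75.5839,  -0.0013,  89.9995]), 'qvel': array([-0.0417, -0.0314,  0.0305,  0.008 ,  0.0323, -0.0348]), 'joint_efforts': array([  0.0003, -53.972 ,  34.6999,   0.0135,   0.0001,  -0.    ]), 'tcp_pos': array([ 0.1823, -0.492 ,  0.2417]), 'tool_rot': array([[ 0.3474, -0.9377, -0.0005],
       [-0.9377, -0.3474,  0.0012],
       [-0.0013,  0.    , -1.    ]]), 'force': array([-0.4299, -0.144 , -0.4834]), 'moment': array([ 0.0276, -0.0094,  0.015 ]), 'grip_width': 0.08584150611648056}
{'mtx': array([[313.7451,   0.    , 323.7612],
       [  0.    , 313.7451, 196.424 ],
       [  0.    ,   0.    ,   1.    ]]), 'hand_eye': array([[ 1.    , -0.0002,  0.0003, -0.0008],
       [ 0.0001,  0.9646,  0.2638, -0.067 ],
       [-0.0003, -0.2638,  0.9646, -0.1326],
       [ 0.    ,  0.    ,  0.    ,  1.    ]])}
```

View pics/top0.png

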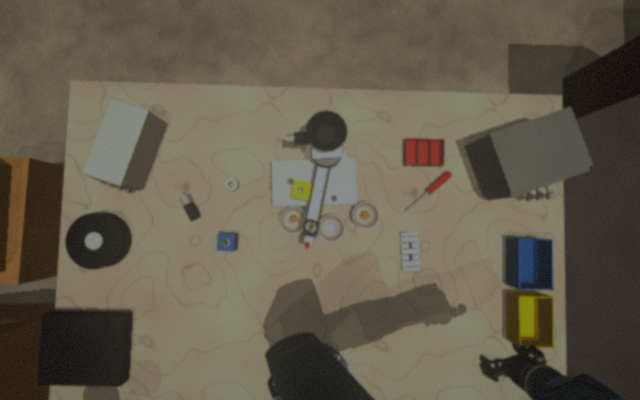

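View pics/scene0.png

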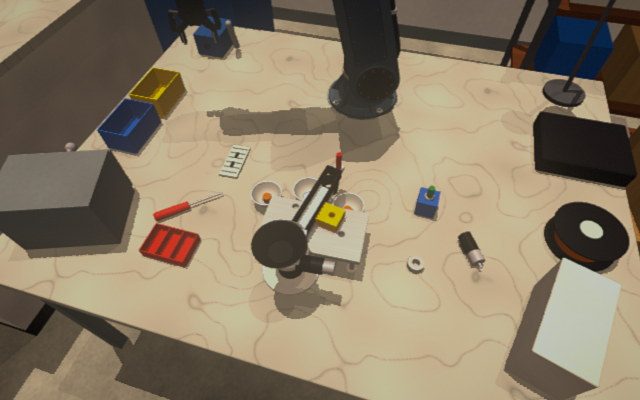

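```bash
python3 - <<'E'
import cv2
a=cv2.imread("pics/top0.png"); 
cv2.imwrite("pics/top0c.png",cv2.resize(a[90:270,200:400],None,fx=4,fy=4,interpolation=2)[:600*2:][:720][:, :800][:600])
cv2.imwrite("pics/top0d.png",cv2.resize(a[170:270,200:400],None,fx=4,fy=4,interpolation=2))
b=cv2.imread("pics/scene0.png")
cv2.imwrite("pics/scene0c.png",cv2.resize(b[140:290,240:450],None,fx=3.8,fy=3.8,interpolation=2))
E
```

```text
(no output)
```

View pics/top0c.png

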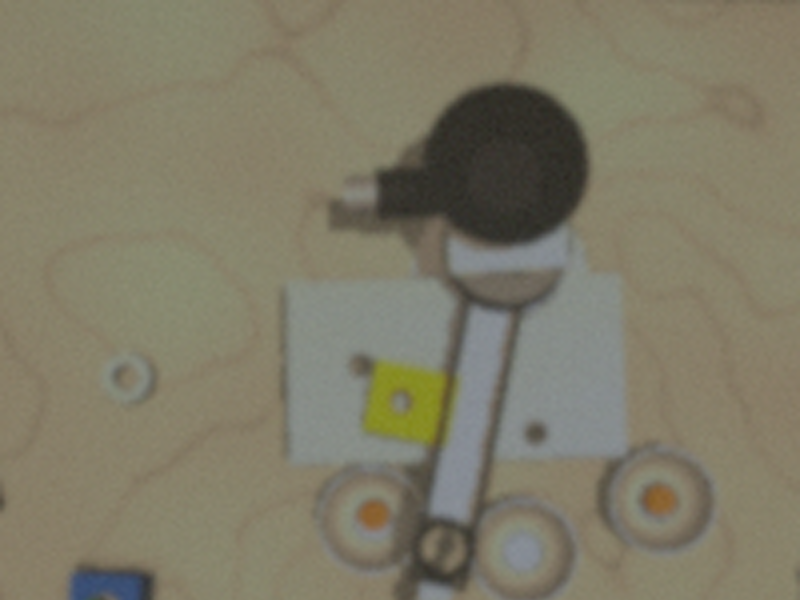

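View pics/top0d.png

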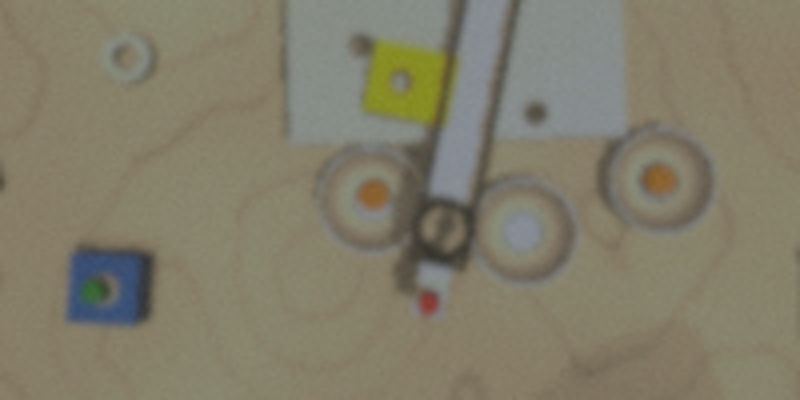

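View pics/scene0c.png

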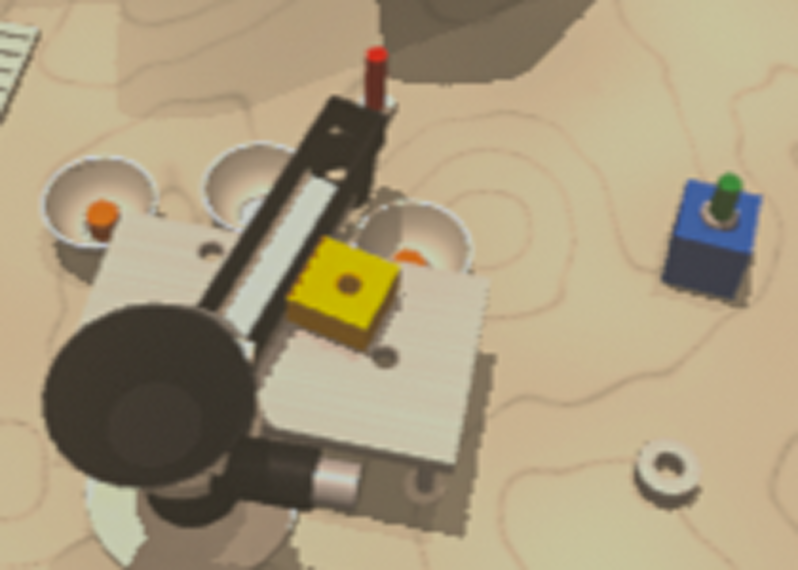

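```bash
cat > h.py <<'E'
from plant import robot
import cv2,numpy as np
np.set_printoptions(precision=4,suppress=True)
def unp(n,px,z):
    m=robot.camera_model(n); R=np.array(m["R"]);t=np.array(m["t"])
    d=R.T@np.linalg.inv(m["mtx"])@np.array([px[0],px[1],1.]); c=-R.T@t
    return c+d*(z-c[2])/d[2]
def proj(n,X):
    m=robot.camera_model(n); p=m["mtx"]@(m["R"]@np.array(X)+m["t"]); return p[:2]/p[2]
def wunp(o,px,z):
    m=robot.camera_model("wrist"); H=np.array(m["hand_eye"]); R=np.array(o["tool_rot"])
    d=R@H[:3,:3]@np.linalg.inv(m["mtx"])@np.array([px[0],px[1],1.]); c=R@H[:3,3]+o["tcp_pos"]
    return c+d*(z-c[2])/d[2]
E
python3 - <<'E'
from h import *
T=lambda x,y,oy:(200+x/4-.375,oy+y/4-.375)
S=lambda x,y:(240+x/3.8-.37,140+y/3.8-.37)
P={}
for nm,px,z in [("bowlL",T(372,197,170),.042),("bowlM",T(523,231,170),.042),("bowlR",T(660,180,170),.042),("post",T(429,302,170),.157),("bore",T(401,401,90),.115),("holeL",T(361,366,90),.085),("holeR",T(536,432,90),.085),("pin",T(95,291,170),.099),("spouttop",T(443,230,170),.132)]:
    P[nm]=unp("top",px,z); print(nm,P[nm])
for nm,px,z in [("post",S(376,52),.157),("bore",S(350,284),.115),("holeL",S(384,356),.085),("holeR",S(210,250),.085),("pin",S(730,182),.099)]:
    print("scene",nm,unp("scene",px,z))
# fit pivot+yaw from bowls, plus post,bore (phi)
from scipy.optimize import least_squares
def f(v):
    x,y,w,ph,sk=v; r=[]
    for nm,a in (("bowlL",-.55),("bowlM",0),("bowlR",.55)):
        r+=list((P[nm][:2]-[x-.235*np.cos(w+a),y-.235*np.sin(w+a)])/8e-3)
    c=w+ph; u=-np.array([np.cos(c),np.sin(c)]); n=np.array([np.sin(c),-np.cos(c)])*-1 
    r+=list((P["post"][:2]-[x,y]-.29*u)/2e-3)
    r+=list((P["bore"][:2]-[x,y]-.13*u-.055*n)/2e-3)
    for nm,a in (("holeL",-.55),("holeR",.55)):
        c=w+sk+a; u=-np.array([np.cos(c),np.sin(c)]); n=np.array([np.sin(c),-np.cos(c)])*-1
        r+=list((P[nm][:2]-[x,y]-.13*u-.055*n)/2e-3)
    return r
s=least_squares(f,[.79,0,0,0,0]); print(s.x,s.cost,np.array(s.fun))
E
```

```text
bowlL [0.5251 0.0721 0.042 ]
bowlM [ 0.5004 -0.0514  0.042 ]
bowlR [ 0.5446 -0.1626  0.042 ]
post [0.449  0.0228 0.157 ]
bore [0.6143 0.0489 0.115 ]
holeL [0.6437 0.0821 0.085 ]
holeR [ 0.595  -0.0572  0.085 ]
pin [0.4477 0.2801 0.099 ]
spouttop [0.5013 0.0139 0.132 ]
scene post [0.4445 0.0234 0.157 ]
scene bore [0.6131 0.0509 0.115 ]
scene holeL [0.6429 0.0828 0.085 ]
scene holeR [ 0.5923 -0.056   0.085 ]
scene pin [0.4453 0.2839 0.099 ]
[ 0.7334 -0.0274  0.0928 -0.2667 -0.0287] 0.7787615270302906 [ 0.319  -0.5228  0.124  -0.2796 -0.0862  0.7078  0.6134  0.03   -0.2679
 -0.1586 -0.2143  0.0857 -0.2204  0.0666]
```

Call:
servo_tool --increments "0 0 0 -0.11 0.2; 0 0 0 -0.11 0.2; 0 0 0 -0.11 0.2; 0 0 0 -0.11 0.2; 0 0 0 -0.11 0.2" --newtons 25

```text
clock: 0.72
tcp_pos: [0.1823, -0.492, 0.2419]
tool_rot: [[0.941, -0.339, -0.0], [-0.339, -0.941, 0.001], [-0.001, -0.001, -1.0]]
force: [1.5, 0.9, -0.1]
grip_width: 0.0342
```

```bash
python3 - <<'E'
from h import *
o=robot.get_obs(); print(o)
E
```

```text
{'clock': 0.725, 'qpos': array([-69.6715,  13.669 ,  -0.8026,  75.5856,   0.001 ,  40.1725]), 'qvel': array([  0.0336,  -0.0783,   0.052 ,  -0.0382,  -0.0406, -78.569 ]), 'joint_efforts': array([  0.0024, -53.8702,  34.654 ,   0.0126,   0.    ,   2.2841]), 'tcp_pos': array([ 0.1823, -0.492 ,  0.2419]), 'tool_rot': array([[ 0.9406, -0.3395, -0.0003],
       [-0.3395, -0.9406,  0.0009],
       [-0.0006, -0.0008, -1.    ]]), 'force': array([ 1.4954,  0.8945, -0.1042]), 'moment': array([ 0.0275, -0.0326, -0.021 ]), 'grip_width': 0.03421378315043259}
```

```bash
cat >> h.py <<'E'
def rows(yaw0,dy,steps):
    # yaw0 deg world yaw of tool x; per-row turn share; steps world dx,dy,dz
    y=yaw0;out=[]
    for (d,t) in zip(steps,dy):
        a=np.radians(y); ex=np.array([np.cos(a),np.sin(a),0]);ey=np.array([np.sin(a),-np.cos(a),0])
        d=np.array(d); out.append("%.2f %.2f %.2f %.3f"%(d@ex/.06,d@ey/.06,-d[2]/.06,t)); y-=t*90
    print("; ".join(out)); print("yaw",y)
E
python3 - <<'E'
from h import *
d=np.array([.265,.515,0.0])/10
rows(-20.2,[-.118]*5,[d]*5)
rows(-20.2+5*10.62,[-.118]*5,[d]*5)
E
```

```text
0.12 -0.96 -0.00 -0.118; 0.29 -0.92 -0.00 -0.118; 0.46 -0.85 -0.00 -0.118; 0.61 -0.75 -0.00 -0.118; 0.73 -0.63 -0.00 -0.118
yaw 32.9
0.84 -0.48 -0.00 -0.118; 0.91 -0.32 -0.00 -0.118; 0.95 -0.14 -0.00 -0.118; 0.96 0.03 -0.00 -0.118; 0.94 0.21 -0.00 -0.118
yaw 86.0
```

Call:
servo_tool --increments "0.12 -0.96 0 -0.118 0.2; 0.29 -0.92 0 -0.118 0.2; 0.46 -0.85 0 -0.118 0.2; 0.61 -0.75 0 -0.118 0.2; 0.73 -0.63 0 -0.118 0.2"

```text
clock: 1.35
tcp_pos: [0.3152, -0.2329, 0.2422]
tool_rot: [[0.836, 0.548, 0.0], [0.548, -0.836, 0.0], [0.0, 0.0, -1.0]]
force: [-0.4, -0.6, -0.2]
grip_width: 0.0345
```

Call:
servo_tool --increments "0.84 -0.48 0 -0.118 0.2; 0.91 -0.32 0 -0.118 0.2; 0.95 -0.14 0 -0.118 0.2; 0.96 0.03 0 -0.118 0.2; 0 0 0 0 0.2"

```text
clock: 1.98
tcp_pos: [0.4217, -0.0258, 0.2419]
tool_rot: [[0.244, 0.97, -0.0], [0.97, -0.244, 0.001], [0.001, -0.001, -1.0]]
force: [-0.9, 0.4, -0.3]
grip_width: 0.0345
```

```bash
python3 - <<'E'
from h import *
o=robot.get_obs(); im=robot.snapshot("wrist"); cv2.imwrite("pics/w1.png",im[:,:,::-1])
print(o["tcp_pos"],o["tool_rot"],o["qpos"])
c=o["tool_rot"]; 
E
```

```text
[ 0.4217 -0.0258  0.2419] [[ 0.2442  0.9697 -0.0004]
 [ 0.9697 -0.2442  0.0007]
 [ 0.0006 -0.0005 -1.    ]] [ -3.5209   3.6026 -13.0943  73.3273   0.0371  10.614 ]
```

View pics/w1.png

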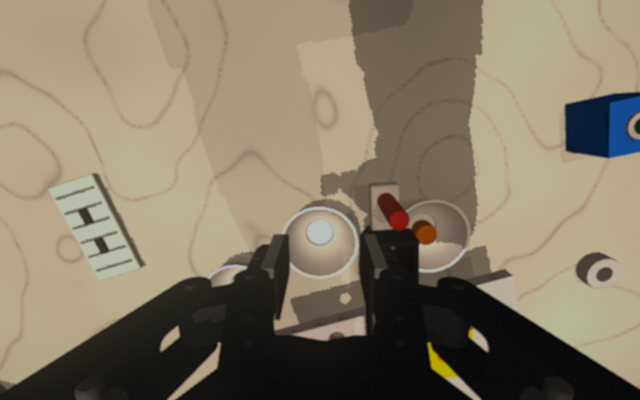

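```bash
python3 - <<'E'
from h import *
o=robot.get_obs()
print(wunp(o,(399,220),.157), wunp(o,(320,241),.042))
print(wunp(o,(640,126),.063))
E
```

```text
[0.4447 0.0242 0.157 ] [ 0.4943 -0.05    0.042 ]
[0.4462 0.2835 0.063 ]
```

Call:
servo_tool --increments "0.89 0.18 0 0 0.1; 0 0 0 -0.04 0.1; 0 0 0.7 0 0.1; 0 0 0.82 0 0.1; 0 0 0 0 0.1"

```text
clock: 2.65
tcp_pos: [0.4416, 0.0186, 0.1488]
tool_rot: [[0.194, 0.981, -0.007], [0.981, -0.194, -0.0], [-0.002, -0.006, -1.0]]
force: [-0.2, 0.4, 1.4]
grip_width: 0.0384
```

```bash
python3 - <<'E'
from h import *
o=robot.get_obs(); im=robot.snapshot("wrist"); cv2.imwrite("pics/w2.png",im[:,:,::-1])
print(o["tcp_pos"],o["tool_rot"],o["force"])
E
```

```text
[0.4416 0.0186 0.1488] [[ 0.1935  0.9811 -0.0067]
 [ 0.9811 -0.1935 -0.0004]
 [-0.0017 -0.0064 -1.    ]] [-0.2438  0.3722  1.3696]
```

View pics/w2.png

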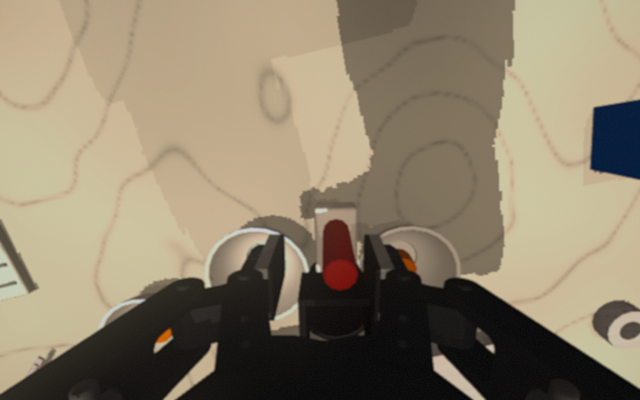

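Call:
servo_tool --increments "0 0.05 0 0 1; 0 0 0 0 1; 0 0 0 0 1" --newtons 20

```text
clock: 3.08
tcp_pos: [0.4488, 0.0192, 0.153]
tool_rot: [[0.191, 0.982, 0.004], [0.982, -0.191, -0.0], [0.0, 0.004, -1.0]]
force: [-1.5, -0.5, 6.7]
grip_width: 0.0147
```

```bash
python3 - <<'E'
from h import *
o=robot.get_obs(); im=robot.snapshot("wrist"); cv2.imwrite("pics/w3.png",im[:,:,::-1])
print(o["tcp_pos"],o["tool_rot"],o["force"],o["grip_width"])
cv2.imwrite("pics/w3c.png",cv2.resize(im[180:330,230:430,::-1],None,fx=4,fy=4,interpolation=2))
E
```

```text
[0.4488 0.0192 0.153 ] [[ 0.191   0.9816  0.0036]
 [ 0.9816 -0.191  -0.0002]
 [ 0.0005  0.0036 -1.    ]] [-1.5325 -0.5213  6.6954] 0.014668812491592655
```

View pics/w3c.png

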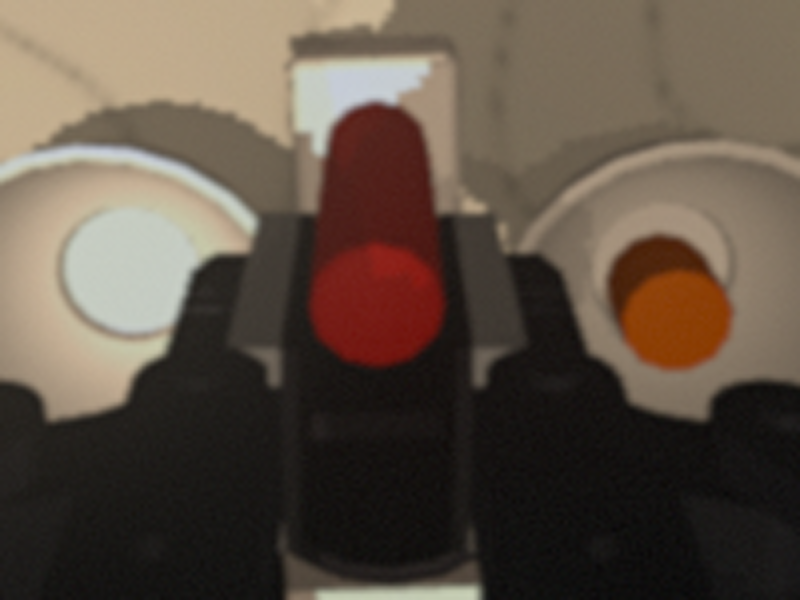

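Call:
servo_tool --increments "0 0 0 0 1; 0 0 0 0 1"

```text
clock: 3.38
tcp_pos: [0.4488, 0.0192, 0.153]
tool_rot: [[0.191, 0.982, 0.004], [0.982, -0.191, -0.0], [0.0, 0.004, -1.0]]
force: [-0.8, -0.3, 6.5]
grip_width: 0.015
```

Call:
servo_tool --increments "-0.2 0 0 -0.026 1; -0.2 0 0 -0.026 1; -0.2 0 0 -0.026 1; -0.2 0 0 -0.026 1; 0 0 0 0 1"

```text
clock: 4.0
tcp_pos: [0.4452, -0.0291, 0.1532]
tool_rot: [[0.029, 1.0, 0.008], [1.0, -0.029, -0.001], [-0.001, 0.008, -1.0]]
force: [11.3, -2.3, -1.9]
grip_width: 0.0152
```

```bash
python3 - <<'E'
from h import *
o=robot.get_obs(); im=robot.snapshot("wrist"); t=robot.snapshot("top"); cv2.imwrite("pics/t4c.png",cv2.resize(t[120:270,230:400,::-1],None,fx=4,fy=4,interpolation=2))
print(o["tcp_pos"],o["tool_rot"],o["force"],o["grip_width"])
cv2.imwrite("pics/w4.png",im[:,:,::-1])
E
```

```text
[ 0.4452 -0.0291  0.1532] [[ 0.0288  0.9995  0.0084]
 [ 0.9996 -0.0288 -0.001 ]
 [-0.0007  0.0084 -1.    ]] [11.2833 -2.3001 -1.9112] 0.015204543063928207
```

View pics/t4c.png

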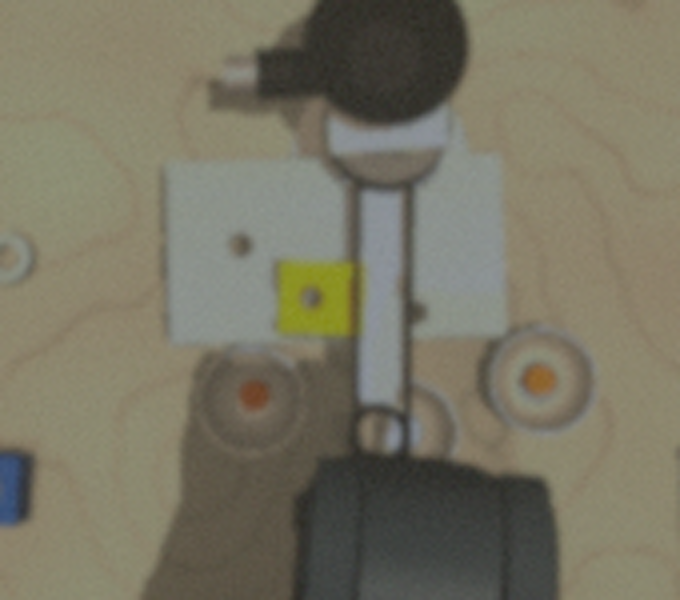

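View pics/w4.png

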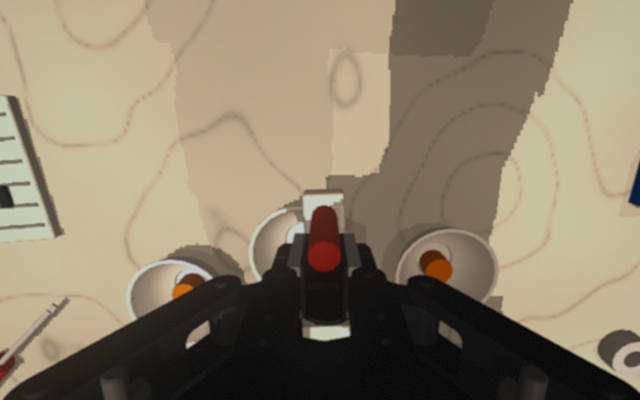

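Call:
servo_tool --increments "-0.1 0.03 0 -0.012 1; -0.1 0.02 0 -0.012 1; -0.08 0.02 0 -0.012 1; 0 0 0 0 1"

```text
clock: 4.6
tcp_pos: [0.446, -0.0456, 0.153]
tool_rot: [[-0.028, 1.0, 0.003], [1.0, 0.028, -0.001], [-0.001, 0.003, -1.0]]
force: [-1.6, -0.8, 10.2]
grip_width: 0.0153
```

```bash
python3 - <<'E'
from h import *
o=robot.get_obs(); t=robot.snapshot("top"); s=robot.snapshot("scene")
cv2.imwrite("pics/t5c.png",cv2.resize(t[120:220,260:360,::-1],None,fx=6,fy=6,interpolation=2))
cv2.imwrite("pics/s5c.png",cv2.resize(s[170:280,240:380,::-1],None,fx=5,fy=5,interpolation=2))
print(o["tcp_pos"],o["tool_rot"],o["force"],o["grip_width"])
E
```

```text
[ 0.446  -0.0456  0.153 ] [[-0.0281  0.9996  0.0026]
 [ 0.9996  0.0281 -0.0007]
 [-0.0008  0.0025 -1.    ]] [-1.5758 -0.8493 10.2216] 0.015317202145409669
```

View pics/t5c.png

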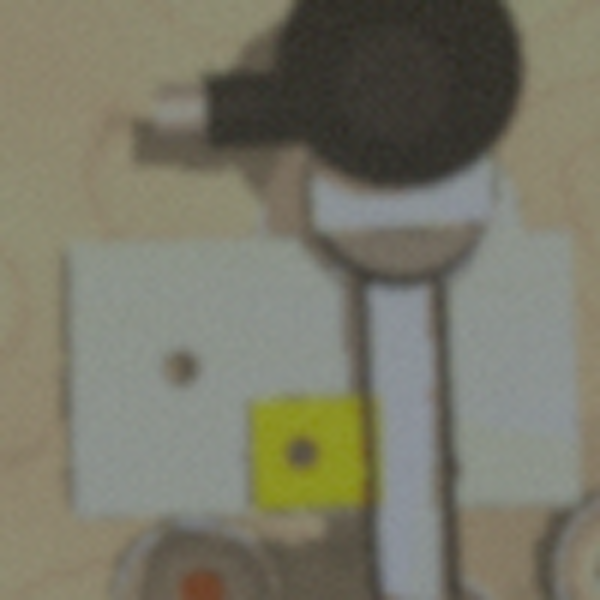

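View pics/s5c.png

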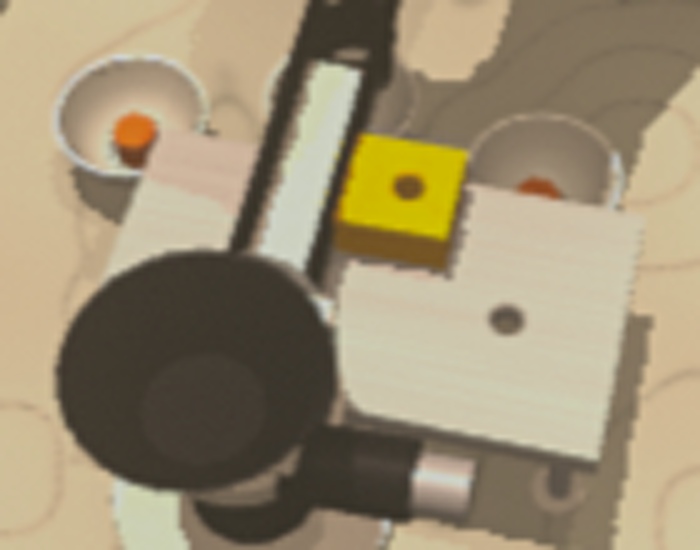

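```bash
python3 - <<'E'
from h import *
print(unp("top",(309.9,194.9),.115), unp("scene",(240+408/5-.4,170+186/5-.4),.115))
print(unp("top",(260+182/6-.4,120+368/6-.4),.085), unp("scene",(240+507/5-.4,170+320/5-.4),.085))
E
```

```text
[0.5996 0.0178 0.115 ] [0.5979 0.0188 0.115 ]
[0.6443 0.0819 0.085 ] [0.6435 0.0838 0.085 ]
```

Call:
servo_tool --increments "0 0 0 0 0.2; 0 0 0 0 0; 0 0 -0.7 0 0; 0 0 -0.8 0 -0.2; 0 0 0 0 -0.2"

```text
clock: 5.32
tcp_pos: [0.4469, -0.0452, 0.2444]
tool_rot: [[-0.028, 1.0, 0.006], [1.0, 0.028, -0.001], [-0.001, 0.006, -1.0]]
force: [-0.3, -0.6, -1.0]
grip_width: 0.0512
```

```bash
python3 - <<'E'
from h import *
o=robot.get_obs(); t=robot.snapshot("top"); 
cv2.imwrite("pics/t6c.png",cv2.resize(t[120:220,260:360,::-1],None,fx=6,fy=6,interpolation=2))
print(o["tcp_pos"],o["tool_rot"],o["force"],o["grip_width"])
p=o["tcp_pos"]; yaw=np.degrees(np.arctan2(o["tool_rot"][1,0],o["tool_rot"][0,0])); print(yaw)
d=(np.array([.446,.283,p[2]])-p)/9
rows(yaw,[.11]*9,[d]*9)
E
```

```text
[ 0.4469 -0.0452  0.2444] [[-0.0281  0.9996  0.0057]
 [ 0.9996  0.0281 -0.0006]
 [-0.0007  0.0057 -1.    ]] [-0.2868 -0.6279 -0.9861] 0.05122178851641388
91.61121648782483
0.61 0.02 -0.00 0.110; 0.60 -0.09 -0.00 0.110; 0.58 -0.19 -0.00 0.110; 0.54 -0.29 -0.00 0.110; 0.48 -0.38 -0.00 0.110; 0.41 -0.45 -0.00 0.110; 0.32 -0.52 -0.00 0.110; 0.23 -0.56 -0.00 0.110; 0.13 -0.59 -0.00 0.110
yaw 2.5112164878248286
```

View pics/t6c.png

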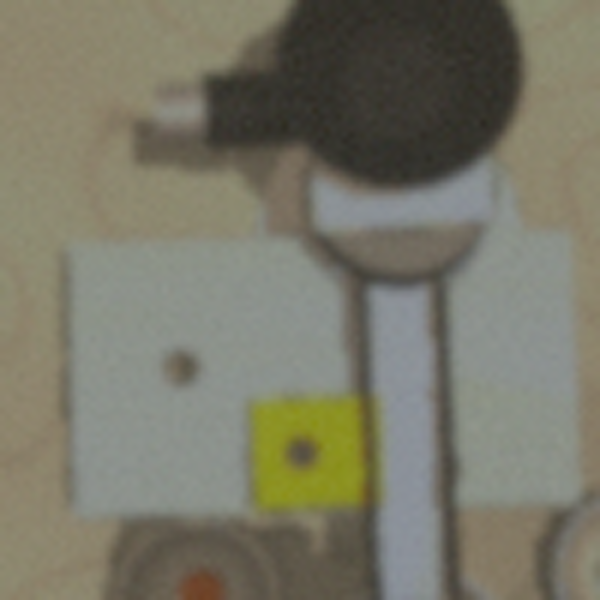

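Chute stayed in place (bore still at crop (302,452), dark inside, so the plate's hole lies under it). On to the pin.

Call:
servo_tool --increments "0.61 0.02 0 0.11 -0.2; 0.6 -0.09 0 0.11 -0.2; 0.58 -0.19 0 0.11 -0.2; 0.54 -0.29 0 0.11 -0.2; 0.48 -0.38 0 0.11 -0.2"

```text
clock: 6.0
tcp_pos: [0.4442, 0.1392, 0.2399]
tool_rot: [[0.746, 0.666, -0.002], [0.666, -0.746, -0.001], [-0.002, -0.001, -1.0]]
force: [0.8, -0.6, 0.5]
grip_width: 0.0513
```

Call:
servo_tool --increments "0.41 -0.45 0 0.11 -0.2; 0.32 -0.52 0 0.11 -0.2; 0.23 -0.56 0 0.11 -0.2; 0.13 -0.59 0 0.11 -0.2; 0 0 0 0 -0.2"

```text
clock: 6.62
tcp_pos: [0.4441, 0.2855, 0.2395]
tool_rot: [[0.999, 0.045, -0.002], [0.045, -0.999, -0.001], [-0.002, 0.001, -1.0]]
force: [0.3, 0.3, 0.1]
grip_width: 0.0511
```

```bash
python3 - <<'E'
from h import *
o=robot.get_obs(); im=robot.snapshot("wrist"); 
cv2.imwrite("pics/w7.png",im[:,:,::-1])
print(o["tcp_pos"],o["tool_rot"],o["force"],o["grip_width"])
E
```

```text
[0.4441 0.2855 0.2395] [[ 0.999   0.0452 -0.002 ]
 [ 0.0452 -0.999  -0.001 ]
 [-0.0021  0.0009 -1.    ]] [0.3025 0.3201 0.0545] 0.05105457635098181
```

View pics/w7.png

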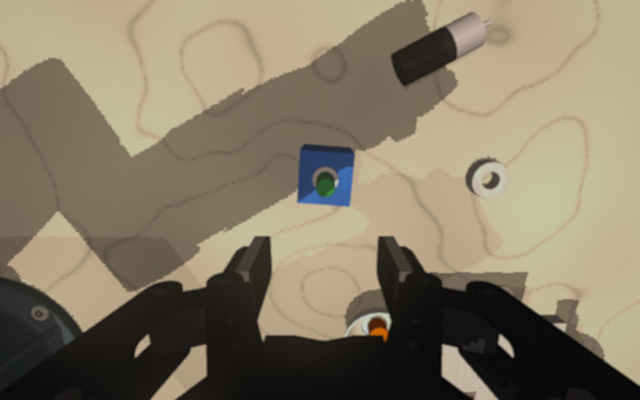

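```bash
python3 - <<'E'
import cv2
a=cv2.imread("pics/w7.png"); cv2.imwrite("pics/w7c.png",cv2.resize(a[140:215,290:365],None,fx=8,fy=8,interpolation=2))
E
```

```text
(no output)
```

View pics/w7c.png

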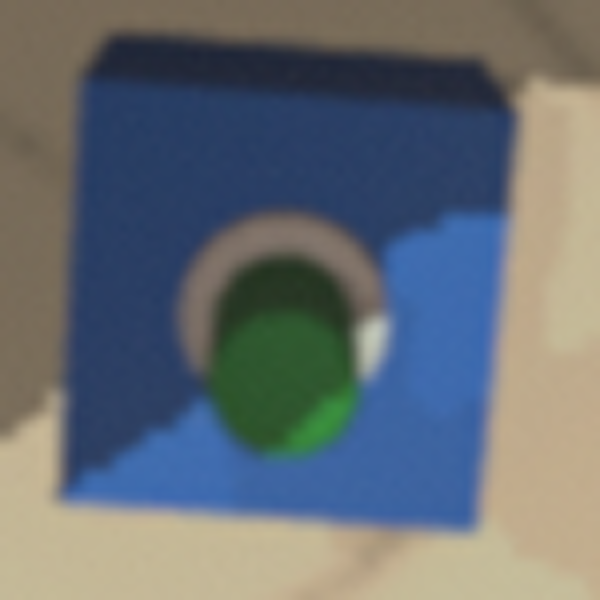

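```bash
python3 - <<'E'
from h import *
o=robot.get_obs()
print(wunp(o,(325.2,187.3),.099),wunp(o,(325.2,178.9),.063))
E
```

```text
[0.445  0.2853 0.099 ] [0.4451 0.2852 0.063 ]
```

Call:
servo_tool --increments "0.02 0 0.8 0 -0.2; 0 0 0.9 0 -0.2; 0 0 0.7 0 -0.2; 0 0 0.26 0 -0.2; 0 0 0 0 -0.2"

```text
clock: 7.3
tcp_pos: [0.4448, 0.2822, 0.0801]
tool_rot: [[0.999, 0.045, -0.003], [0.045, -0.999, -0.002], [-0.003, 0.002, -1.0]]
force: [0.0, -0.1, 1.2]
grip_width: 0.0514
```

Call:
servo_tool --increments "0 0 0 0 1; 0 0 0 0 1; 0 0 0 0 1; 0 0 0 0 1" --newtons 40

```text
clock: 7.8
tcp_pos: [0.4465, 0.2841, 0.0826]
tool_rot: [[0.999, 0.044, 0.002], [0.044, -0.999, 0.001], [0.002, -0.001, -1.0]]
force: [-0.8, -2.4, 6.1]
grip_width: 0.0167
```

Call:
servo_tool --increments "0 0 -0.5 0 1; 0 0 -0.9 0 1; 0 0 -1 0 1; 0 0 0 0 1"

```text
clock: 8.3
tcp_pos: [0.4478, 0.2853, 0.2305]
tool_rot: [[0.999, 0.044, 0.007], [0.044, -0.999, 0.005], [0.007, -0.004, -1.0]]
force: [-0.2, 0.2, -0.7]
grip_width: 0.0163
```

```bash
python3 - <<'E'
from h import *
o=robot.get_obs(); im=robot.snapshot("wrist"); 
cv2.imwrite("pics/w8.png",im[:,:,::-1])
print(o["tcp_pos"],o["tool_rot"],o["force"],o["grip_width"])
p=o["tcp_pos"]; yaw=np.degrees(np.arctan2(o["tool_rot"][1,0],o["tool_rot"][0,0])); print(yaw)
d=(np.array([.599,.0185,p[2]])-p)/6
rows(yaw,[0]*6,[d]*6)
E
```

```text
[0.4478 0.2853 0.2305] [[ 0.999   0.0442  0.0072]
 [ 0.0441 -0.999   0.0047]
 [ 0.0074 -0.0044 -1.    ]] [-0.1972  0.2309 -0.6824] 0.016332935475142855
2.529404284272861
0.39 0.76 -0.00 0.000; 0.39 0.76 -0.00 0.000; 0.39 0.76 -0.00 0.000; 0.39 0.76 -0.00 0.000; 0.39 0.76 -0.00 0.000; 0.39 0.76 -0.00 0.000
yaw 2.529404284272861
```

View pics/w8.png

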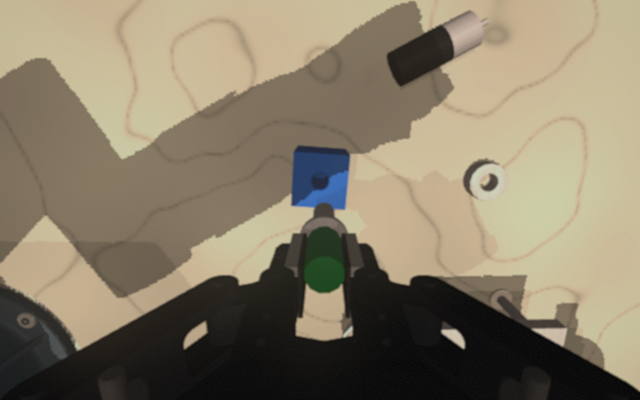

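Call:
servo_tool --increments "0.39 0.76 0 0 1; 0.39 0.76 0 0 1; 0.39 0.76 0 0 1; 0.39 0.76 0 0 1; 0.39 0.76 0 0 1"

```text
clock: 8.98
tcp_pos: [0.5727, 0.0597, 0.2239]
tool_rot: [[0.999, 0.044, -0.002], [0.044, -0.999, -0.0], [-0.002, -0.0, -1.0]]
force: [0.4, 0.8, -0.5]
grip_width: 0.0167
```

Call:
servo_tool --increments "0.39 0.76 0 0 1; 0 0 0 0 1; 0 0 0 0 1"

```text
clock: 9.35
tcp_pos: [0.5973, 0.0168, 0.2241]
tool_rot: [[0.999, 0.043, -0.003], [0.043, -0.999, 0.0], [-0.003, -0.0, -1.0]]
force: [0.5, 0.2, 0.5]
grip_width: 0.0167
```

```bash
python3 - <<'E'
from h import *
o=robot.get_obs(); im=robot.snapshot("wrist"); s=robot.snapshot("scene"); t=robot.snapshot("top")
cv2.imwrite("pics/w9.png",im[:,:,::-1])
cv2.imwrite("pics/s9c.png",cv2.resize(s[130:280,240:400,::-1],None,fx=4,fy=4,interpolation=2))
cv2.imwrite("pics/w9c.png",cv2.resize(im[170:320,240:400,::-1],None,fx=4,fy=4,interpolation=2))
print(o["tcp_pos"],o["tool_rot"],o["force"],o["grip_width"])
E
```

```text
[0.5973 0.0168 0.2241] [[ 0.9991  0.0432 -0.0027]
 [ 0.0432 -0.9991  0.0004]
 [-0.0027 -0.0005 -1.    ]] [0.515  0.1702 0.5094] 0.01667582314514956
```

View pics/w9c.png

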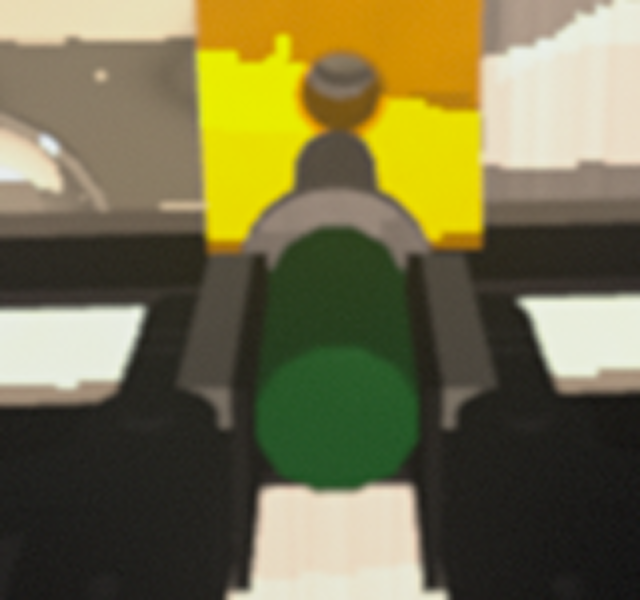

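View pics/s9c.png

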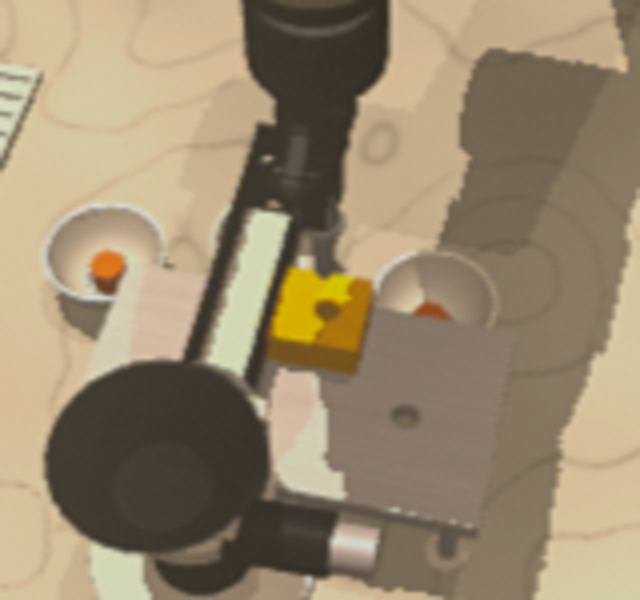

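```bash
python3 - <<'E'
from h import *
o=robot.get_obs()
C=lambda x,y:(240+x/4-.375,170+y/4-.375)
print("bore",wunp(o,C(341,91),.115))
print("pintop",wunp(o,C(337,418),.2405))
print("collar",wunp(o,C(336,278),.2045))
print("pin diam",wunp(o,C(419,418),.2405)-wunp(o,C(255,418),.2405))
print("collar diam",wunp(o,C(430,278),.2045)-wunp(o,C(243,278),.2045))
m=robot.camera_model("wrist");H=np.array(m["hand_eye"])
def wp(X):
    c=np.linalg.inv(H)@np.r_[o["tool_rot"].T@(np.array(X)-o["tcp_pos"]),1]; p=m["mtx"]@c[:3]; return ((p[:2]/p[2])-[240,170]+.375)*4
for off in (.070,.0746,.078):
    z=o["tcp_pos"][2]-off; print(off,z,"tip far edge",wp([.5973,.0168+.004,z]),wp([.5973,.0168+.007,z+.007]),"collar far edge",wp([.5973,.0168+.013,z+.055]),"top c",wp([.5973,.0168,z+.091]))
E
```

```text
bore [0.5981 0.0223 0.115 ]
pintop [0.5974 0.0198 0.2405]
collar [0.5972 0.0201 0.2045]
pin diam [0.017  0.0008 0.    ]
collar diam [0.0246 0.0011 0.    ]
0.07 0.15519373658861793 tip far edge [336.7304 159.2247] [337.5657 154.774 ] collar far edge [340.045  224.4692] top c [335.0819 473.4965]
0.0746 0.15059373658861794 tip far edge [336.726  151.1261] [337.5435 146.478 ] collar far edge [339.948  211.8003] top c [335.1307 449.303 ]
0.078 0.14719373658861795 tip far edge [336.7229 145.3499] [337.5276 140.5686] collar far edge [339.8797 202.8748] top c [335.1647 432.4541]
```

```bash
python3 - <<'E'
from h import *
o=robot.get_obs(); s=robot.snapshot("scene")
cv2.imwrite("pics/s10c.png",cv2.resize(s[170:225,290:350,::-1],None,fx=10,fy=10,interpolation=2))
for y in (.0168,.0195):
  for off in (.0746,.081):
    z=.2241-off
    print(y,off,[ (proj("scene",[.5973,y,z+k])-[290,170]+.45)*10 for k in (0,.007,.051,.055)])
print("bore",(proj("scene",[.5985,.0185,.115])-[290,170]+.45)*10)
E
```

```text
0.0168 0.0746 [array([307.89 , 288.894]), array([307.5426, 272.0775]), array([305.2622, 161.6734]), array([305.0462, 151.2152])]
0.0168 0.081 [array([308.204, 304.098]), array([307.8604, 287.4603]), array([305.6047, 178.2557]), array([305.3911, 167.9134])]
0.0195 0.0746 [array([318.317 , 291.2658]), array([318.0308, 274.4548]), array([316.1517, 164.0848]), array([315.9737, 153.6296])]
0.0195 0.081 [array([318.5757, 306.4647]), array([318.2926, 289.8326]), array([316.434 , 180.6623]), array([316.2579, 170.323 ])]
bore [314.6153 374.151 ]
```

View pics/s10c.png

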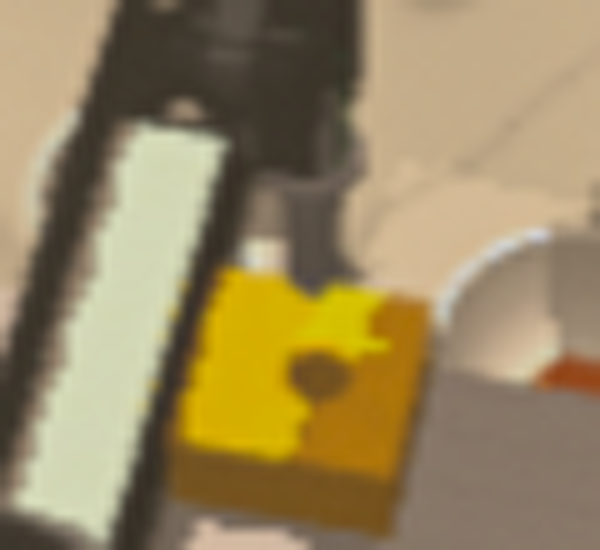

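Call:
servo_tool --increments "0.015 -0.02 0.25 0 1; 0 0 0.2 0 1; 0 0 0 0 1"

```text
clock: 9.93
tcp_pos: [0.598, 0.0182, 0.1969]
tool_rot: [[0.999, 0.044, -0.003], [0.044, -0.999, 0.0], [-0.003, -0.0, -1.0]]
force: [-0.3, -0.6, -0.4]
grip_width: 0.0167
```

```bash
python3 - <<'E'
from h import *
o=robot.get_obs(); s=robot.snapshot("scene");im=robot.snapshot("wrist")
print(o["tcp_pos"],o["force"])
cv2.imwrite("pics/s11c.png",cv2.resize(s[170:225,290:350,::-1],None,fx=10,fy=10,interpolation=2))
cv2.imwrite("pics/w11c.png",cv2.resize(im[170:290,260:380,::-1],None,fx=5,fy=5,interpolation=2))
E
```

```text
[0.598  0.0182 0.1969] [-0.2631 -0.6305 -0.3632]
```

View pics/s11c.png

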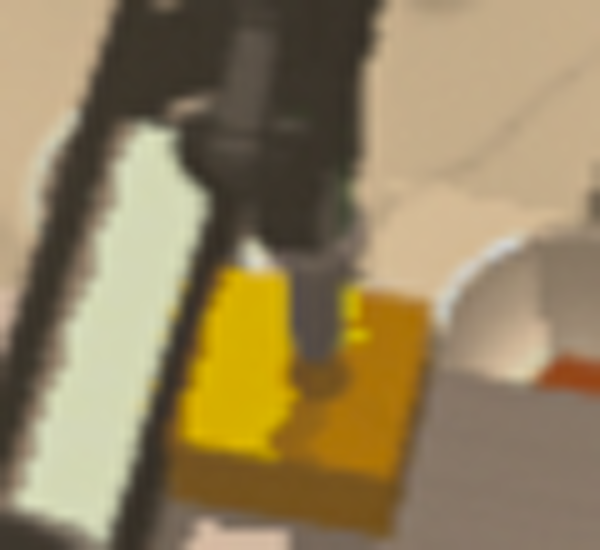

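View pics/w11c.png

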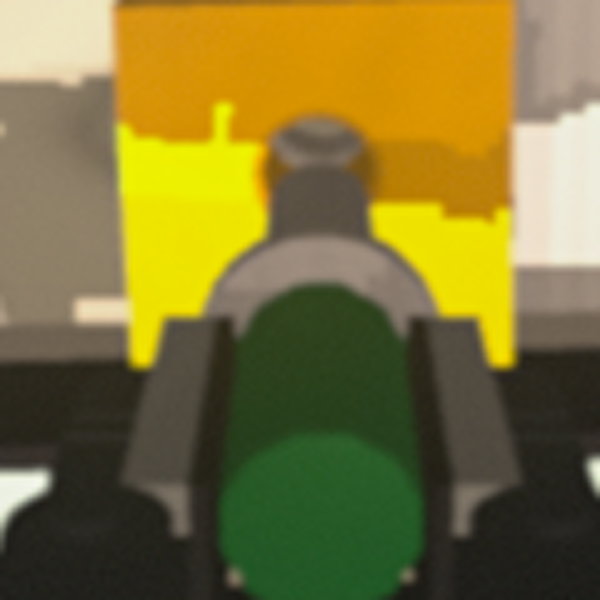

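```bash
python3 - <<'E'
from h import *
o=robot.get_obs()
C=lambda x,y:(260+x/5-.4,170+y/5-.4)
print("bore far edge",wunp(o,C(318,117),.115),"L",wunp(o,C(262,175),.115),"R",wunp(o,C(380,175),.115))
print("tip far",wunp(o,C(321,167),.1223),wunp(o,C(321,167),.1293)); print("pintop",wunp(o,C(321,518),.2133)," L/R",wunp(o,C(218,510),.2133),wunp(o,C(425,510),.2133))
E
```

```text
bore far edge [0.5979 0.029  0.115 ] L [0.5902 0.0201 0.115 ] R [0.6072 0.0208 0.115 ]
tip far [0.5985 0.0238 0.1223] [0.5984 0.0259 0.1293]
pintop [0.5986 0.0203 0.2133]  L/R [0.5901 0.0207 0.2133] [0.6073 0.0214 0.2133]
```

Call:
servo_tool --increments "0 -0.015 0.1 0 1; 0 0 0.1 0 1; 0 0 0.08 0 1; 0 0 0 0 1"

```text
clock: 10.52
tcp_pos: [0.5987, 0.0189, 0.1812]
tool_rot: [[0.999, 0.044, -0.001], [0.044, -0.999, 0.0], [-0.001, -0.0, -1.0]]
force: [0.8, -0.6, -0.9]
grip_width: 0.0168
```

Call:
servo_tool --increments "0 0 0.1 0 1; 0 0 0.1 0 1; 0 0 0.08 0 1; 0 0 0 0 1"

```text
clock: 11.02
tcp_pos: [0.5987, 0.0189, 0.1644]
tool_rot: [[0.999, 0.044, -0.001], [0.044, -0.999, 0.0], [-0.001, -0.0, -1.0]]
force: [-0.3, 0.7, 0.1]
grip_width: 0.0168
```

Tip at about 0.090, no contact. Going on to the plate level in small steps.

Call:
servo_tool --increments "0 0 0.08 0 1; 0 0 0.04 0 1; 0 0 0 0 1"

```text
clock: 11.4
tcp_pos: [0.5989, 0.0189, 0.1575]
tool_rot: [[0.999, 0.044, -0.0], [0.044, -0.999, 0.0], [-0.0, -0.0, -1.0]]
force: [-1.4, 0.1, -0.2]
grip_width: 0.0167
```

Call:
servo_tool --increments "0 0 0.05 0 1; 0 0 0 0 1"

```text
clock: 11.65
tcp_pos: [0.5989, 0.0189, 0.1545]
tool_rot: [[0.999, 0.044, -0.0], [0.044, -0.999, 0.0], [-0.0, -0.0, -1.0]]
force: [-0.3, -0.2, -0.6]
grip_width: 0.0168
```

Call:
servo_tool --increments "0 0 0.07 0 1; 0 0 0.07 0 1; 0 0 0 0 1"

```text
clock: 12.02
tcp_pos: [0.5988, 0.019, 0.1458]
tool_rot: [[0.999, 0.044, -0.001], [0.044, -0.999, 0.0], [-0.001, -0.0, -1.0]]
force: [-0.3, 0.7, -0.5]
grip_width: 0.0165
```

Call:
servo_tool --increments "0 0 0.06 0 1; 0 0 0.04 0 1; 0 0 0 0 1"

```text
clock: 12.4
tcp_pos: [0.5989, 0.0189, 0.14]
tool_rot: [[0.999, 0.044, -0.0], [0.044, -0.999, 0.0], [-0.0, -0.0, -1.0]]
force: [-0.6, 0.7, -1.3]
grip_width: 0.0167
```

Call:
servo_tool --increments "0 0 0.04 0 1; 0 0 0 0 1"

```text
clock: 12.65
tcp_pos: [0.599, 0.0189, 0.1386]
tool_rot: [[0.999, 0.044, 0.001], [0.044, -0.999, 0.0], [0.001, -0.0, -1.0]]
force: [-2.6, 1.0, 6.1]
grip_width: 0.0171
```

Call:
servo_tool --increments "0 0 0 0 0.2; 0 0 0 0 0; 0 0 0 0 0; 0 0 -0.3 0 0; 0 0 -0.6 0 0"

```text
clock: 13.28
tcp_pos: [0.5981, 0.0189, 0.1911]
tool_rot: [[0.999, 0.044, -0.003], [0.044, -0.999, -0.0], [-0.003, -0.0, -1.0]]
force: [0.6, -0.2, 1.2]
grip_width: 0.0429
```

Call:
servo_tool --increments "0 0 -0.9 0 0; 0 -0.8 -0.3 0 0; 0 -0.8 0 0 0; 0 0 0 0 0"

```text
clock: 13.78
tcp_pos: [0.5946, 0.1176, 0.264]
tool_rot: [[0.999, 0.047, 0.0], [0.047, -0.999, 0.001], [0.0, -0.001, -1.0]]
force: [-0.2, -0.0, -0.6]
grip_width: 0.0433
```

```bash
python3 - <<'E'
from h import *
o=robot.get_obs(); s=robot.snapshot("scene");im=robot.snapshot("wrist");t=robot.snapshot("top")
print(o["tcp_pos"],o["force"])
cv2.imwrite("pics/s12c.png",cv2.resize(s[140:290,240:400,::-1],None,fx=4,fy=4,interpolation=2))
cv2.imwrite("pics/t12c.png",cv2.resize(t[120:270,230:400,::-1],None,fx=4,fy=4,interpolation=2))
cv2.imwrite("pics/w12.png",im[:,:,::-1])
E
```

```text
[0.5946 0.1176 0.264 ] [-0.1971 -0.0203 -0.6175]
```

View pics/s12c.png

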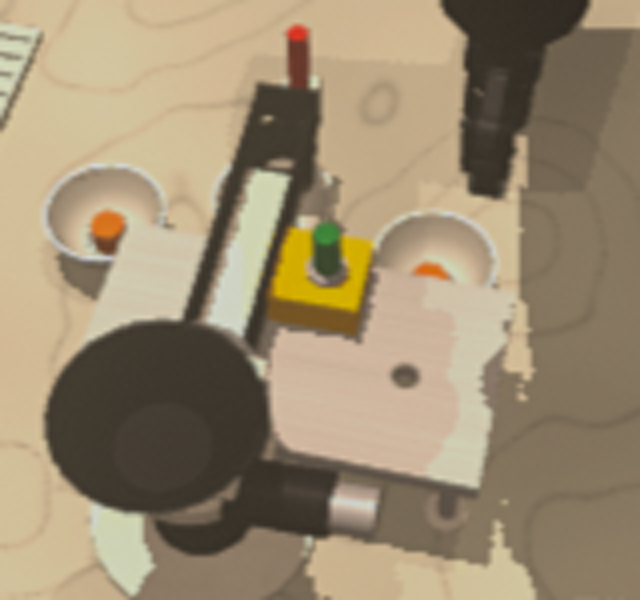

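View pics/t12c.png

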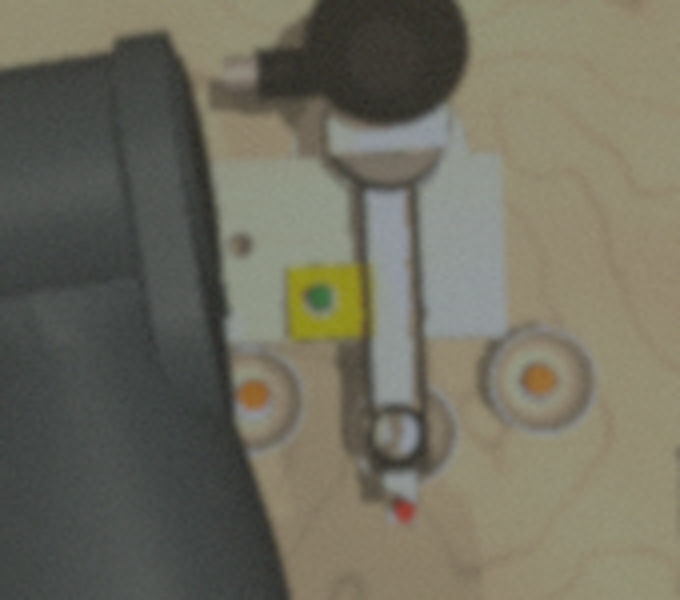

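View pics/w12.png

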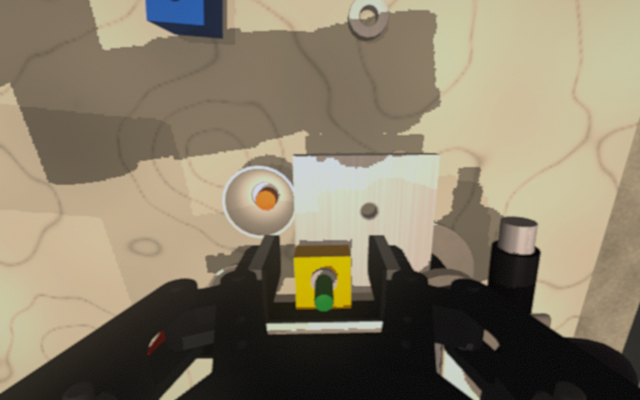

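```bash
python3 - <<'E'
from h import *
T=lambda x,y:(230+x/4-.375,120+y/4-.375)
sp=unp("top",T(397,437),.132); po=unp("top",T(403,511),.157); print("spout",sp,"post",po)
print("bowl est",.5004,-.0514, "dist", np.hypot(sp[0]-.5004,sp[1]+.0514))
print("bowlL,R now",unp("top",T(252,398),.042),unp("top",T(538,379),.042))
S=lambda x,y:(240+x/4-.375,140+y/4-.375)
top=unp("scene",S(326,233),.155); print("pin top if home (z .155):",top, unp("top",T(319,297),.155))
o=robot.get_obs();print(wunp(o,(323.5,302),.155))
E
```

```text
spout [ 0.4974 -0.0419  0.132 ] post [ 0.444  -0.0462  0.157 ]
bowl est 0.5004 -0.0514 dist 0.009920335359946296
bowlL,R now [0.5242 0.0721 0.042 ] [ 0.5454 -0.161   0.042 ]
pin top if home (z .155): [0.599  0.0194 0.155 ] [0.5999 0.0193 0.155 ]
[0.5986 0.0198 0.155 ]
```

```bash
python3 -c "
from plant import robot
print(robot.close_job())"
```

```text
the job is handed in; nothing more can be done
None
```

The chute now points at the empty middle bowl and is locked there by the index pin; I handed the job in at about 14 s on the robot's clock. I swung the chute by its red post, took the pin from the blue holder, and lowered it through the yellow ear into the plate's hole. The bore was lined up well enough that no search by feel was needed.

Last checks before handing in:
- **Pin:** the collar met the ear at the expected height, with about 6 N of contact force. After release, the pin top as seen by all three cameras agrees to within about 1.5 mm, taking it as fully home.
- **Spout:** it measures about 10 mm from the centre of the empty bowl (limit 30 mm). The bowl's own position is only good to a few millimetres: the two cameras put it about 6 mm apart in x.
- **Bowls and slugs:** the two filled bowls are within 2 mm of where they were and still hold their slugs. The empty one is partly hidden under the chute, and nothing touched it.
- **Robot:** the gripper was clear of everything.

No check failed. Before insertion, the cameras disagreed by about 2 mm on the pin's sideways offset from the bore. I used a value in between, and the pin went in without side force.

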